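Proof-pull a forged hanging link on the stall's pull tester

TASK

Proof-pull the long oval forged link on the pull tester: push the draw slide fully home by its wooden T-handle, lay the link flat over both upright pins and let go of it, then pull the handle out until the spring balance's pointer stands level with the brass index on the scale, and not noticeably past it. Finish while still holding the handle, so that the pointer stays at the index under load. Leave the brass index where it is set, and leave the round ring, the S-hook, the tools and the tape roll alone.

Things in the scene. Friction and masses are not known exactly. Their poses are not given: they have to be found in the camera images.
- tester: Pull tester, fixed: grey steel base plate 345 x 90 mm (x -190 to 155, y +-45, top 16 mm up); rail with the draw slide at its -x end, to the robot's right, spring balance at x 36 to 146 mm (44 mm wide, white graduated face on top, 56 mm up). Origin: table height, under the balance pin at zero. Pull is along -x; z up. Slide home: handle x -118, draw pin x -48, balance pin x 0, all y 0.
- draw_slide: Draw slide: steel carriage, 44 mm wide, top 40 mm above the table, sliding 0 to 70 mm along the tester's -x; about 0.5 N friction, no spring of its own. Its frame equals the tester's when fully home (hard stop) and moves with it, so the distance between the two origins is its travel. Starts 14 to 36 mm out.
- balance_bar: Spring-return bar of the balance: pad with the balance pin, rod and pointer; slides 0 to 52 mm along the tester's -x against 330 N/m (no preload; returns to zero when let go). Its frame equals the tester's at zero, so the distance between the two origins is the reading. To be drawn only through the link.
- draw_handle (a point): Middle of the draw slide's wooden T-handle: round crossbar 16 to 18 mm thick, 76 mm long along the tester's y, axis 82 mm above the table, on an 11 mm post from the carriage top (40 mm up). Pinch it from above, fingers closing along the tester's x.
- draw_pin (a point): Foot of the draw slide's upright pin, 70 mm from the handle toward the balance: 10 mm thick, domed, 18 mm high, rising from a flat 34 mm wide pad whose top (this point) is 40 mm above the table.
- balance_pin (a point): Foot of the balance's upright pin, same shape and height as the draw pin. Pin centres are 48 mm apart with the slide home and the balance at zero; a link over both comes tight at 58 mm, so from home the slide has 10 mm slack before the balance moves with it.
- balance_zero (a point): Fixed point on the balance face at the zero line (tester x = 125 mm), axes as the tester's. The reading is how far the pointer tip has gone from here along -x; lines every 5 mm, longer every 10 mm.
- pointer_tip (a point): Tip of the small dark steel pointer that rides on the balance bar just above the white face (60 mm above the table), pointing to the tester's +y, at the scale lines. Axes as the tester's.
- index_tip (a point): Tip of the brass index (rider 10 x 10 x 12 mm on the +y edge of the face), pointing to the tester's -y at the pointer, on the same height. Set 20 to 40 mm from zero along -x; stiff friction, not to be moved. Axes as the tester's: the pointer is level with it when both have the same tester x (their y differs by 6 mm).
- long_link: Long oval link, dark forged flat bar 8 wide x 12 mm high, outside 84 x 36, opening 68 x 20 mm, round ends, about 130 g, flat on the table at the left. Origin: middle of the opening, underside (40 mm up when lying on the two pads); x along its length, y across; either side up. Pick it across its 36 mm width at the middle; between the pads 32 mm of its middle is free below, down to 26 mm.
- round_ring: Round forged ring of 8 mm round bar, 62 mm across outside; not to be tested. Origin: its middle, underside.
- s_hook: S-shaped forged hook of 8 mm round bar, about 80 x 64 mm; not to be tested. Origin: its middle, underside.
- scissors: Scissors with blue handles, 199 x 87 x 9 mm, at the back of the table; bystander.
- pliers_round: Pliers with dark handles, 147 x 59 x 12 mm, at the right front; bystander.
- masking_tape: Roll of masking tape lying flat, 105 mm across, 25 mm high, at the back; bystander.
There are look-alikes about, which are no part of the job. What is shaped like the long_link but red is not meant.

How it is judged (in metres and radians):
On the way, in this order (a step that is already met when the one before it is completed fails the run):
1. the draw slide is fully home (within 3.5 mm of its stop) (x of draw_pin in the frame of tester above -0.0515 m), for 0.2 s.
2. the long link lies flat over both pins, let go, with the balance still at zero (within 3 mm) (x of balance_pin in the frame of long_link between -0.033 and 0.033 m and y of balance_pin in the frame of long_link between -0.012 and 0.012 m and x of draw_pin in the frame of long_link between -0.033 and 0.033 m and y of draw_pin in the frame of long_link between -0.012 and 0.012 m and z of long_link in the frame of tester between 0.034 and 0.053 m and angle between the z axis of long_link and the z axis of tester, either way round below 0.2 rad and x of pointer_tip in the frame of balance_zero above -0.003 m and contact force between the fingers and long_link below 0.3 N), for 0.2 s.
At the end, for the whole second after the job is handed in: The fingers hold the draw slide (more than 2 N), the pointer stands within 4 mm of the index along the scale and at rest, the long link lies flat over both pins and carries the pull (more than 3 N at each pin), and the robot touches neither the link nor the balance bar (x of pointer_tip in the frame of index_tip between -0.004 and 0.004 m and x of balance_pin in the frame of long_link between -0.033 and 0.033 m and y of balance_pin in the frame of long_link between -0.012 and 0.012 m and x of draw_pin in the frame of long_link between -0.033 and 0.033 m and y of draw_pin in the frame of long_link between -0.012 and 0.012 m and z of long_link in the frame of tester between 0.034 and 0.053 m and angle between the z axis of long_link and the z axis of tester, either way round below 0.2 rad and contact force between long_link and balance_bar above 3 N and contact force between long_link and draw_slide above 3 N and contact force between the fingers and draw_slide above 2 N and contact force between the arm and balance_bar below 0.3 N and contact force between the arm and long_link below 0.3 N and linear speed of balance_bar below 0.01 m/s); the arm keeps its last pose, push and grip.
It fails at once if the balance is drawn more than 8 mm past the index (x of pointer_tip in the frame of index_tip below -0.008 m).
It fails at once if the brass index is shifted by more than 3 mm (distance of index_tip from where it was at the start of the episode above 0.003 m).
It fails at once if the round ring, the S-hook, the scissors, the pliers or the tape roll is moved by more than 25 mm (distance of any of round_ring, s_hook, scissors, pliers_round, masking_tape from where it was at the start of the episode above 0.025 m).
It also fails if it takes over 61 s, if anything falls off the work surface, if the arm or the gripper's body presses on something with over 40 N, if the wrist force passes 120 N, or if a joint passes its speed limit or range.

ROBOT

A 6-joint arm with a two-finger parallel gripper is mounted at the origin on a cart in front of the work surface, level with it; the furniture and walls round the work are solid. World frame = base frame: x ahead of the robot, y to its left, z up, the work surface at z = 0. Lengths are in m, angles in degrees, forces in N, time in s.
With the tool pointing down it reaches from about 0.25 to 0.725 m from the base axis. Payload 9.7 kg.
Tool frame: the origin (TCP) lies between the finger pads; the fingertips stand bot.tcp_to_tips ahead of it and the grasp point (between the pads) lies 11 mm behind it (bot.tcp_to_tips is the distance from the TCP to the fingertips, in m); z points along the fingers, y is the line along which they close (so a half turn about z gives the same grasp; the last joint's range is limited). The gripper opens to 85 mm and grips with 20 to 120 N. Pads are 22 mm wide; open, the fingers measure 114 mm over their backs; the gripper's body (76 mm by 85 mm) begins 54 mm behind the grasp point. The pads swing forward as they close: fully open they stand 13 mm farther back than shut.
Start: joints at [63.999, 4.979, 10.078, 95.1, 0, 90], TCP at [0.241, 0.494, 0.239] pointing down, gripper open.
Joint ranges: [-179.16, 179.16], [-48.56, 103.87], [-65.8, 70.77], [-126.05, 130.52], [-82.76, 87.17], [-180, 180]. Speed limits (degrees/s): [127.2, 127.2, 147.25, 180, 180, 180].

INTERFACE

Orientations are given as [roll, pitch, yaw] about the fixed x, y, z axes, in that order (R = Rz(yaw) Ry(pitch) Rx(roll)).
In Python, from workcell import bot gives the robot as it stands. The module is installed in compiled form; this text tells all that it offers.
- The arm moves only by the tool carry_out, never from a script. Its arguments are lists of equal length, an entry for each row: "linear": the shift along the world's x, y, z normalised to -1 to 1, where 1 is 2 cm, a list of three; "rotation": the turn, a rotation vector about the world's x, y, z normalised to -1 to 1, where 1 is 8 degrees, a list of three; "grip": the closure, from -1 (fully open) to 1 (shut). In form: {"linear": [[tx, ty, tz], ...], "rotation": [[rx, ry, rz], ...], "grip": [grip, ...]}. A call has 1 to 12 rows; each row shifts and turns the commanded pose from where the row before left it; what a row does not reach is not made up. A row lasts 1/10 s, in which the tool goes at most 50 mm and 8.59 degrees, less where a joint would pass 70% of its speed; a pose out of reach is approached as far as the arm can. A call with a number of a shift or a turn outside -1 to 1 is refused whole. A call with a gripper value outside its range is refused whole. The fingers move at their own pace and stop on an object; "grip_force" is the grip in N (left out, the last holds). Time passes only in rows, so rows that do not move let the fingers close. It gives the time, the measured TCP pose, the force, the opening and the grip force at its end, in the units of the state.
- bot.get_obs(): the state, without advancing time (a new reading comes with each control period).
- bot.camera(name): name is "side" or "top" or "wrist"; returns the picture (480x640x3 uint8, blue, green, red); there is no depth.
- bot.camera_model(name): a dict with "fx", "fy", "cx", "cy" (pixels), "distortion" ([k1, k2, p1, p2, k3] as OpenCV has them; the pictures are not rectified), "camera_from_world" (4x4, takes a point from world to camera coordinates). Camera axes: x right, y up, looking along -z (the intrinsics and any distortion apply to the point x, -y, -z); pixel columns grow to the right and rows downward; lengths in m; the calibration is good to about 2 mm. A picture is of the moment at which its call begins: read the wrist's pose just before it. camera_model takes no time and is no camera call; for the wrist camera it gives the pose at the moment of the call.
- bot.job_done(): hands the job in; it is judged then, once.
The state is a dict: "time": time; "q": joint angles; "qd": joint speeds; "joint_efforts": joint torques, N m; "ee_pos": TCP position; "tcp_rot": TCP orientation; "wrist_force": force on the tool from outside, world axes, zero at the start; "torque": the same for the moment, N m; "opening": finger opening in m; "grasp_force": force on a finger pad.
Only numpy, scipy, OpenCV 4.12 (cv2) and the standard library are available. Lean on these libraries where they do the work, as an engineer would, in place of code of your own. Each camera call takes 0.05 s, during which the arm holds its last target. There are 200 camera calls.

## Working session

There is one attempt and no reset: what is moved stays moved. The work goes in short steps, Python scripts to look and compute and a tool call to move; the robot and the scene stay as the last step left them, time stands still between calls to the robot, and variables do not carry over. Pictures are saved under pics/ and viewed, at most 10 in all, crops included, and the job is handed in when it is done.

Besides the shell and the picture viewer there is one more tool, called after "Emit:" by a JSON object that holds its "op" and its "data", one argument or row to a line. carry_out: Moves the arm, as the interface text tells. Its arguments: {"type":"object","properties":{"linear":{"type":"array","items":{"type":"array","items":{"type":"number"}}},"rotation":{"type":"array","items":{"type":"array","items":{"type":"number"}}},"grip":{"type":"array","items":{"type":"number"}},"grip_force":{"type":"number"}},"required":["linear","rotation","grip"]}

```bash
mkdir -p pics
cat > h.py <<'E'
import numpy as np, cv2
from workcell import bot
def K(m): return np.array([[m["fx"],0,m["cx"]],[0,m["fy"],m["cy"]],[0,0,1.]]), np.array(m["distortion"],float)
def ray(m,px):
    k,d=K(m); u=cv2.undistortPoints(np.array([[px]],float),k,d)[0,0]
    T=np.array(m["camera_from_world"]); R,t=T[:3,:3],T[:3,3]
    return -R.T@t, R.T@np.array([u[0],-u[1],-1.])
def at(m,px,z):
    o,v=ray(m,px); return o+v*(z-o[2])/v[2]
def proj(m,P):
    k,d=K(m); T=np.array(m["camera_from_world"]); P=np.atleast_2d(P)
    c=P@T[:3,:3].T+T[:3,3]; c=c*[1,-1,-1]
    return cv2.projectPoints(c,np.zeros(3),np.zeros(3),k,d)[0][:,0]
E
python3 - <<'E'
from h import *
s=bot.get_obs(); print(s, bot.tcp_to_tips)
for n in("top","side"):
    cv2.imwrite(f"pics/{n}0.png",bot.camera(n)); print(n,bot.camera_model(n))
E
```

```text
{'time': 0.0, 'q': array([6.39999545e+01, 5.01140962e+00, 1.00351106e+01, 9.50977560e+01,
       2.30592126e-03, 8.99991667e+01]), 'qd': array([-0.07096743, -0.01940465, -0.0040421 , -0.03278932,  0.03505888,
        0.02112985]), 'joint_efforts': array([ 1.69086834e-04, -5.20383811e+01,  4.64811087e+01,  1.60628400e-02,
        2.37416725e-05, -1.77004642e-05]), 'ee_pos': array([0.2410063 , 0.49416058, 0.23858595]), 'tcp_rot': array([-1.79925945e+02, -2.30699637e-03,  1.54000785e+02]), 'wrist_force': array([ 0.32236122, -0.41006841, -0.31720679]), 'torque': array([-0.0172028 ,  0.02068098, -0.02967089]), 'grasp_force': 0.0, 'opening': 0.08556544952036649} 0.008
top {'fx': 541.7527151872562, 'fy': 541.7527151872562, 'cx': 306.55204159863666, 'cy': 239.80936250871753, 'distortion': array([-0.05992959,  0.        ,  0.        ,  0.        ,  0.        ]), 'camera_from_world': array([[-0.00577083, -0.9999154 , -0.01165709,  0.09379088],
       [ 0.98895868, -0.00743305,  0.14800497, -0.53104386],
       [-0.14807909, -0.01067427,  0.98891791, -1.30557771],
       [ 0.        ,  0.        ,  0.        ,  1.        ]])}
side {'fx': 469.20966024445124, 'fy': 469.20966024445124, 'cx': 318.9566662797462, 'cy': 243.6140009838847, 'distortion': array([-0.12682922,  0.        ,  0.        ,  0.        ,  0.        ]), 'camera_from_world': array([[-0.99655128, -0.08267972,  0.00704381,  0.52286559],
       [ 0.04430155, -0.45834954,  0.88766721, -0.06616515],
       [-0.07016355,  0.88491794,  0.46043166, -1.05847815],
       [ 0.        ,  0.        ,  0.        ,  1.        ]])}
```

View pics/top0.png

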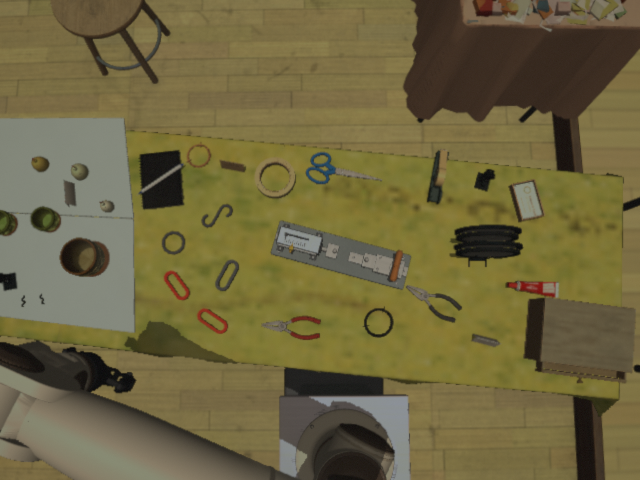

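View pics/side0.png

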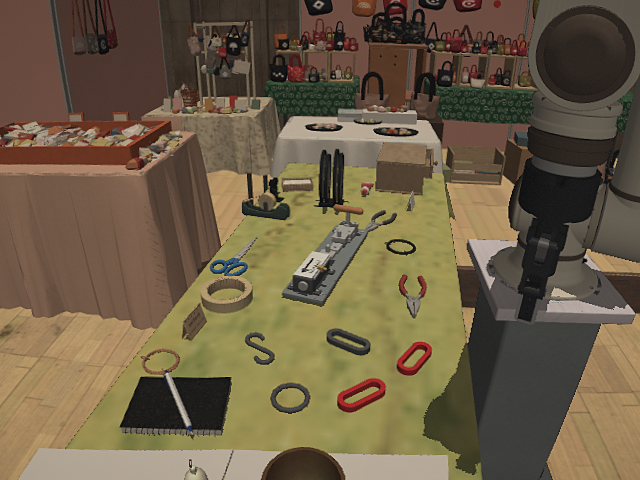

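Top view: the dark oval link is at (227,275). The look-alikes are two red links at (177,286) and (212,321), the ring at (173,242) and the S-hook at (217,215). I choose the dark one. The tester runs from (275,237) to (408,272), with its handle at (397,264). Next is a close crop of the link and tester.

Run:
```python
import cv2,numpy as np
a=cv2.imread("pics/top0.png")[212:297,205:415]
cv2.imwrite("pics/c1.png",cv2.resize(a,None,fx=3.8,fy=3.8,interpolation=cv2.INTER_CUBIC))
```

```text
(no output)
```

View pics/c1.png

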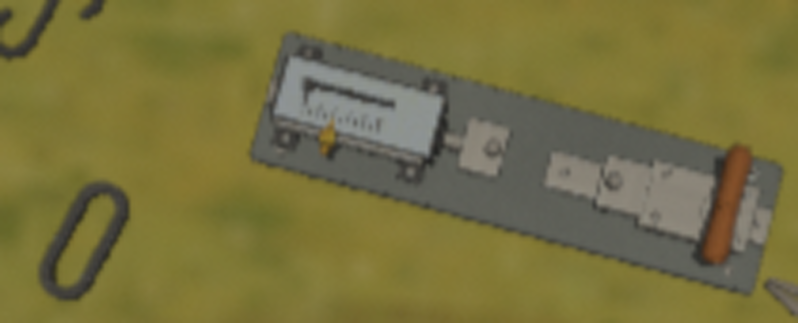

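The crop confirms a plain dark oval, with ends at about (103,185) and (67,298) in crop pixels. The plate corners, pins (493,148) and (613,180), and handle (740,148) to (713,260) are all clear.

Run:
```python
from h import *
from scipy.optimize import least_squares
m=bot.camera_model("top")
f=lambda p:(np.array(p,float)+.5)/3.8-.5+[205,212]
c=np.array([f(p) for p in[(288,32),(782,162),(752,295),(251,160)]])
L=np.array([[.155,-.045,.016],[-.19,-.045,.016],[-.19,.045,.016],[.155,.045,.016]])
def W(p,L):
    a=p[2]; return np.c_[p[0]+np.cos(a)*L[:,0]-np.sin(a)*L[:,1],p[1]+np.sin(a)*L[:,0]+np.cos(a)*L[:,1],L[:,2]]
r=least_squares(lambda p:(proj(m,W(p,L))-c).ravel(),[.5,.05,1.5])
print("tester",r.x[:2],np.degrees(r.x[2]),"res",r.fun.round(2)); np.save("t.npy",r.x)
a=r.x[2];R=np.array([[np.cos(a),-np.sin(a)],[np.sin(a),np.cos(a)]])
for n,p,z in[("bpin",(492,147),.056),("dpin",(613,179),.056),("hA",(740,152),.087),("hB",(713,257),.087),("index",(330,118),.062)]:
    w=at(m,f(p),z); print(n,w.round(4),"tester",((w[:2]-r.x[:2])@R).round(4))
g=cv2.cvtColor(cv2.imread("pics/top0.png"),cv2.COLOR_BGR2HSV)
sub=((g[...,1]<90)&(g[...,2]<110)).astype(np.uint8); sub[:,:212]=0;sub[:,245:]=0;sub[:255]=0;sub[296:]=0
n,lab,st,ce=cv2.connectedComponentsWithStats(sub); i=1+st[1:,4].argmax(); print(st[i],ce[i])
cn=np.argwhere(lab==i)[:,::-1]; h=cv2.convexHull(cn.astype(np.int32)[:,None]);h=h[:,0]
wp=np.array([at(m,p,.008)[:2] for p in h])
(cx,cy),(w,hh),ang=cv2.minAreaRect((wp*1000).astype(np.float32)); print("link",cx,cy,w,hh,ang)
print("link centroid",at(m,ce[i],.008), "wrist",bot.get_obs()["ee_pos"])
```

```text
tester [0.50274801 0.02158064] 74.55213318348258 res [-0.89 -0.31  1.06  0.37  0.52 -0.04 -0.71 -0.09]
bpin [0.5028 0.0228 0.056 ] tester [0.0012 0.0003]
dpin [ 0.4815 -0.0546  0.056 ] tester [-0.0791  0.0002]
hA [ 0.4944 -0.1317  0.087 ] tester [-0.15   -0.0328]
hB [ 0.4285 -0.1129  0.087 ] tester [-0.1494  0.0357]
index [0.5215 0.1269 0.062 ] tester [0.1065 0.0099]
[216 260  23  31 229] [226.7510917  274.75982533]
link 448.5393981933594 293.08489990234375 36.2965202331543 81.19750213623047 61.559600830078125
link centroid [0.44864796 0.29284148 0.008     ] wrist [0.24102253 0.49414621 0.23863998]
```

Everything matches the given sizes: base residuals are under 1 px, the handle is 31 mm out, and the link measures 81 x 36 mm. The route starts at the handle, with yaw -15.45.

Emit:
{"op": "carry_out", "data": {
  "linear": [
    [0.307,-0.856,-0.124],
    [0.307,-0.856,-0.124],
    [0.307,-0.856,-0.124],
    [0.307,-0.856,-0.124],
    [0.307,-0.856,-0.124],
    [0.307,-0.856,-0.124],
    [0.307,-0.856,-0.124],
    [0.307,-0.856,-0.124],
    [0.307,-0.856,-0.124],
    [0.307,-0.856,-0.124],
    [0.307,-0.856,-0.124],
    [0.307,-0.856,-0.124]
  ],
  "rotation": [
    [0,0,-0.5885],
    [0,0,-0.5885],
    [0,0,-0.5885],
    [0,0,-0.5885],
    [0,0,-0.5885],
    [0,0,-0.5885],
    [0,0,-0.5885],
    [0,0,-0.5885],
    [0,0,-0.5885],
    [0,0,-0.5885],
    [0,0,-0.5885],
    [0,0,-0.5885]
  ],
  "grip": [-0.1,-0.1,-0.1,-0.1,-0.1,-0.1,-0.1,-0.1,-0.1,-0.1,-0.1,-0.1],
  "grip_force": 40
}}

```text
time: 1.3
ee_pos: [0.3148, 0.2881, 0.2092]
tcp_rot: [-180.0, 0.0, 97.3]
wrist_force: [1.1, -0.2, 0.6]
opening: 0.047
grasp_force: 0.0
```

Emit:
{"op": "carry_out", "data": {
  "linear": [
    [0.307,-0.856,-0.124],
    [0.307,-0.856,-0.124],
    [0.307,-0.856,-0.124],
    [0.307,-0.856,-0.124],
    [0.307,-0.856,-0.124],
    [0.307,-0.856,-0.124],
    [0.307,-0.856,-0.124],
    [0.307,-0.856,-0.124],
    [0.307,-0.856,-0.124],
    [0.307,-0.856,-0.124],
    [0.307,-0.856,-0.124],
    [0.307,-0.856,-0.124]
  ],
  "rotation": [
    [0,0,-0.5885],
    [0,0,-0.5885],
    [0,0,-0.5885],
    [0,0,-0.5885],
    [0,0,-0.5885],
    [0,0,-0.5885],
    [0,0,-0.5885],
    [0,0,-0.5885],
    [0,0,-0.5885],
    [0,0,-0.5885],
    [0,0,-0.5885],
    [0,0,-0.5885]
  ],
  "grip": [-0.1,-0.1,-0.1,-0.1,-0.1,-0.1,-0.1,-0.1,-0.1,-0.1,-0.1,-0.1]
}}

```text
time: 2.5
ee_pos: [0.3885, 0.0827, 0.1794]
tcp_rot: [-180.0, 0.0, 40.8]
wrist_force: [0.6, 0.3, 0.7]
opening: 0.0466
grasp_force: 0.0
```

Emit:
{"op": "carry_out", "data": {
  "linear": [
    [0.307,-0.856,-0.124],
    [0.307,-0.856,-0.124],
    [0.307,-0.856,-0.124],
    [0.307,-0.856,-0.124],
    [0.307,-0.856,-0.124],
    [0.307,-0.856,-0.124],
    [0.307,-0.856,-0.124],
    [0.307,-0.856,-0.124],
    [0.307,-0.856,-0.124],
    [0.307,-0.856,-0.124],
    [0.307,-0.856,-0.124],
    [0.307,-0.856,-0.124],
    [0,0,0]
  ],
  "rotation": [
    [0,0,-0.5885],
    [0,0,-0.5885],
    [0,0,-0.5885],
    [0,0,-0.5885],
    [0,0,-0.5885],
    [0,0,-0.5885],
    [0,0,-0.5885],
    [0,0,-0.5885],
    [0,0,-0.5885],
    [0,0,-0.5885],
    [0,0,-0.5885],
    [0,0,-0.5885],
    [0,0,0]
  ],
  "grip": [-0.1,-0.1,-0.1,-0.1,-0.1,-0.1,-0.1,-0.1,-0.1,-0.1,-0.1,-0.1,-0.1]
}}

```text
$: bad value
```

Emit:
{"op": "carry_out", "data": {
  "linear": [
    [0.307,-0.856,-0.124],
    [0.307,-0.856,-0.124],
    [0.307,-0.856,-0.124],
    [0.307,-0.856,-0.124],
    [0.307,-0.856,-0.124],
    [0.307,-0.856,-0.124],
    [0.307,-0.856,-0.124],
    [0.307,-0.856,-0.124],
    [0.307,-0.856,-0.124],
    [0.307,-0.856,-0.124],
    [0.307,-0.856,-0.124],
    [0.307,-0.856,-0.124]
  ],
  "rotation": [
    [0,0,-0.5885],
    [0,0,-0.5885],
    [0,0,-0.5885],
    [0,0,-0.5885],
    [0,0,-0.5885],
    [0,0,-0.5885],
    [0,0,-0.5885],
    [0,0,-0.5885],
    [0,0,-0.5885],
    [0,0,-0.5885],
    [0,0,-0.5885],
    [0,0,-0.5885]
  ],
  "grip": [-0.1,-0.1,-0.1,-0.1,-0.1,-0.1,-0.1,-0.1,-0.1,-0.1,-0.1,-0.1]
}}

```text
time: 3.7
ee_pos: [0.4613, -0.1258, 0.1496]
tcp_rot: [-179.8, 0.0, -15.4]
wrist_force: [0.4, 0.1, -0.3]
opening: 0.047
grasp_force: 0.0
```

Emit:
{"op": "carry_out", "data": {
  "linear": [
    [0,0,0],
    [0,0,0]
  ],
  "rotation": [
    [0,0,0],
    [0,0,0]
  ],
  "grip": [-0.1,-0.1]
}}

```text
time: 3.9
ee_pos: [0.4609, -0.1254, 0.1496]
tcp_rot: [-179.8, 0.1, -15.3]
wrist_force: [-0.5, 0.2, 0.6]
opening: 0.0469
grasp_force: 0.0
```

Run:
```python
from h import *
s=bot.get_obs();m=bot.camera_model("wrist");im=bot.camera("wrist")
p=np.load("t.npy");a=p[2];X=np.array([np.cos(a),np.sin(a)]);Y=np.array([-X[1],X[0]])
for q in[(-.1495,-.038,.082),(-.1495,.038,.082),(0,0,.058),(-.079,0,.058),(.125,0,.06),(.105,.012,.06)]:
    w=p[:2]+X*q[0]+Y*q[1]; uv=proj(m,np.r_[w,q[2]])[0]; print(q,uv.round(0))
    if (abs(uv)<2000).all(): cv2.circle(im,tuple(map(int,uv)),4,(0,255,0),1)
cv2.imwrite("pics/w1.png",im); print(s["ee_pos"],s["tcp_rot"])
```

```text
(-0.1495, -0.038, 0.082) [307. 191.]
(-0.1495, 0.038, 0.082) [308. 300.]
(0, 0, 0.058) [104. 236.]
(-0.079, 0, 0.058) [211. 237.]
(0.125, 0, 0.06) [-58. 236.]
(0.105, 0.012, 0.06) [-29. 252.]
[ 0.46092279 -0.12536049  0.14961176] [-1.79846600e+02  6.13236324e-02 -1.52553911e+01]
```

View pics/w1.png

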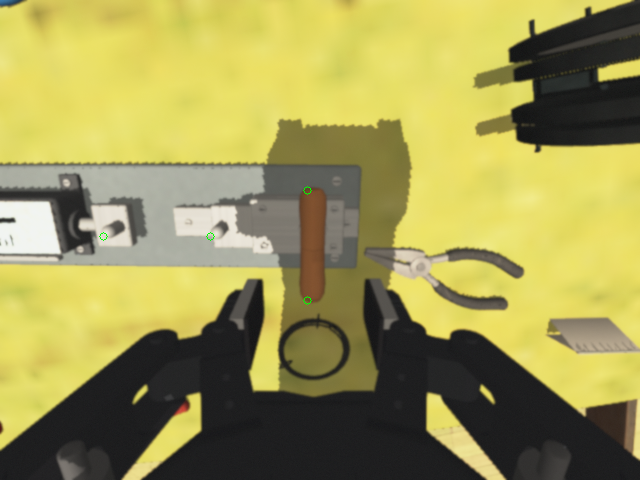

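The wrist view shows the handle at (313,244), within 3 mm of prediction, centred along the finger line. I'll go down 78 mm and close.

Emit:
{"op": "carry_out", "data": {
  "linear": [
    [0,0,-0.98],
    [0,0,-0.98],
    [0,0,-0.98],
    [0,0,-0.98],
    [0,0,0],
    [0,0,0],
    [0,0,0],
    [0,0,0],
    [0,0,0],
    [0,0,0]
  ],
  "rotation": [
    [0,0,0],
    [0,0,0],
    [0,0,0],
    [0,0,0],
    [0,0,0],
    [0,0,0],
    [0,0,0],
    [0,0,0],
    [0,0,0],
    [0,0,0]
  ],
  "grip": [-0.1,-0.1,-0.1,-0.1,-0.1,1,1,1,1,1],
  "grip_force": 40
}}

```text
time: 4.95
ee_pos: [0.4618, -0.1254, 0.073]
tcp_rot: [-179.8, -0.1, -15.2]
wrist_force: [-2.2, 0.9, 7.1]
opening: 0.0152
grasp_force: 39.2
```

Emit:
{"op": "carry_out", "data": {
  "linear": [
    [0.053,0.193,0],
    [0.053,0.193,0],
    [0.053,0.193,0],
    [0.053,0.193,0],
    [0.053,0.193,0],
    [0.053,0.193,0],
    [0.053,0.193,0],
    [0,0,0]
  ],
  "rotation": [
    [0,0,0],
    [0,0,0],
    [0,0,0],
    [0,0,0],
    [0,0,0],
    [0,0,0],
    [0,0,0],
    [0,0,0]
  ],
  "grip": [1,1,1,1,1,1,1,1]
}}

```text
time: 5.75
ee_pos: [0.4653, -0.113, 0.073]
tcp_rot: [-179.2, -0.1, -14.1]
wrist_force: [-2.3, 1.0, 7.4]
opening: 0.015
grasp_force: 41.7
```

Emit:
{"op": "carry_out", "data": {
  "linear": [
    [0.027,0.096,0],
    [0.013,0.048,0],
    [0,0,0]
  ],
  "rotation": [
    [0,0,0],
    [0,0,0],
    [0,0,0]
  ],
  "grip": [1,1,1]
}}

```text
time: 6.05
ee_pos: [0.4656, -0.1119, 0.0731]
tcp_rot: [-179.1, -0.1, -14.0]
wrist_force: [-2.1, 0.3, 7.6]
opening: 0.0149
grasp_force: 42.1
```

Emit:
{"op": "carry_out", "data": {
  "linear": [
    [0.053,0.193,0],
    [0.053,0.193,0],
    [0.053,0.193,0],
    [0.053,0.193,0],
    [0.053,0.193,0],
    [0,0,0]
  ],
  "rotation": [
    [0,0,0],
    [0,0,0],
    [0,0,0],
    [0,0,0],
    [0,0,0],
    [0,0,0]
  ],
  "grip": [1,1,1,1,1,1]
}}

```text
time: 6.65
ee_pos: [0.4682, -0.1029, 0.073]
tcp_rot: [-178.7, -0.1, -13.2]
wrist_force: [-5.2, 2.4, 8.3]
opening: 0.0154
grasp_force: 45.7
```

Run:
```python
from h import *
s=bot.get_obs();im=bot.camera("top"); print(s["ee_pos"],s["tcp_rot"],s["wrist_force"],s["q"])
a=im[200:300,260:440]; b=bot.camera("wrist")
a=cv2.resize(a,None,fx=3.5,fy=3.5,interpolation=cv2.INTER_CUBIC)
b=cv2.resize(b,(315,236)); 
cv2.imwrite("pics/c2.png",cv2.vconcat([a,cv2.copyMakeBorder(b,0,0,0,315,cv2.BORDER_CONSTANT)]))
```

```text
[ 0.46816598 -0.10290713  0.07300585] [-1.78674068e+02 -5.67065608e-02 -1.31644895e+01] [-5.22133425  2.35897222  8.30210286] [-13.16316058  -4.67863476 -18.00662019  76.61527725   1.32593111
 180.00132926]
```

View pics/c2.png

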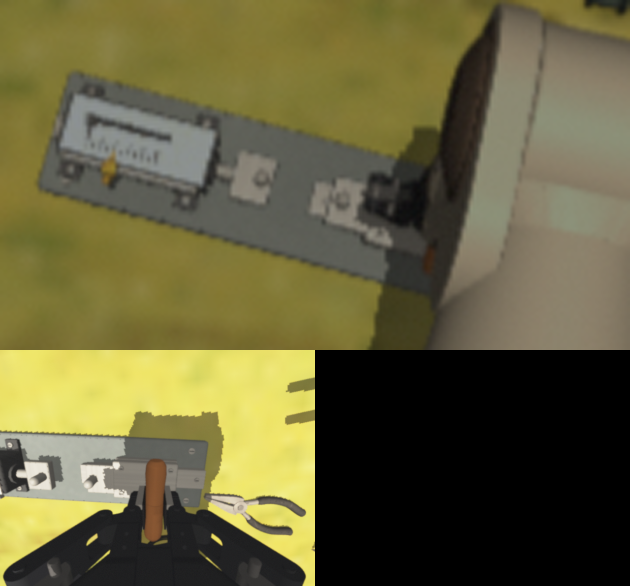

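The wrist joint is at its 180° end, which explains the short push. I'll let go, rise, turn half a turn to the equivalent yaw of 164.5 and regrip.

Emit:
{"op": "carry_out", "data": {
  "linear": [
    [0,0,0],
    [0,0,0],
    [0,0,0],
    [0,0,1],
    [0,0,1],
    [0,0,1],
    [0,0,1],
    [0,0,0],
    [0,0,0],
    [0,0,0],
    [0,0,0],
    [0,0,0]
  ],
  "rotation": [
    [0,0,0],
    [0,0,0],
    [0,0,0],
    [0,0,0],
    [0,0,0],
    [0,0,0],
    [0,0,0],
    [0,0,0.96],
    [0,0,0.96],
    [0,0,0.96],
    [0,0,0.96],
    [0,0,0.96]
  ],
  "grip": [-0.1,-0.1,-0.1,-0.1,-0.1,-0.1,-0.1,-0.1,-0.1,-0.1,-0.1,-0.1]
}}

```text
time: 7.95
ee_pos: [0.4681, -0.1029, 0.1515]
tcp_rot: [-178.7, 0.0, 25.6]
wrist_force: [-0.5, -0.1, 0.1]
opening: 0.0471
grasp_force: 0.0
```

Emit:
{"op": "carry_out", "data": {
  "linear": [
    [0,0,0],
    [0,0,0],
    [0,0,0],
    [0,0,0],
    [0,0,0],
    [0,0,0],
    [0,0,0],
    [0,0,0],
    [0,0,0],
    [0,0,0],
    [0,0,0],
    [0,0,0]
  ],
  "rotation": [
    [0,0,0.96],
    [0,0,0.96],
    [0,0,0.96],
    [0,0,0.96],
    [0,0,0.96],
    [0,0,0.96],
    [0,0,0.96],
    [0,0,0.96],
    [0,0,0.96],
    [0,0,0.96],
    [0,0,0.96],
    [0,0,0.96]
  ],
  "grip": [-0.1,-0.1,-0.1,-0.1,-0.1,-0.1,-0.1,-0.1,-0.1,-0.1,-0.1,-0.1]
}}

```text
time: 9.15
ee_pos: [0.4681, -0.1029, 0.1515]
tcp_rot: [-178.7, -0.0, 117.8]
wrist_force: [0.3, -1.1, -0.3]
opening: 0.0471
grasp_force: 0.0
```

Emit:
{"op": "carry_out", "data": {
  "linear": [
    [0,0,0],
    [0,0,0],
    [0,0,0],
    [0,0,0],
    [0,0,0],
    [0,0,0],
    [0,0,0],
    [0,0,0]
  ],
  "rotation": [
    [0,0,0.96],
    [0,0,0.96],
    [0,0,0.96],
    [0,0,0.96],
    [0,0,0.96],
    [0,0,0.96],
    [0,0,0],
    [0,0,0]
  ],
  "grip": [-0.1,-0.1,-0.1,-0.1,-0.1,-0.1,-0.1,-0.1]
}}

```text
time: 9.95
ee_pos: [0.468, -0.1029, 0.1516]
tcp_rot: [-178.7, 0.0, 163.3]
wrist_force: [0.3, -0.3, 1.0]
opening: 0.0468
grasp_force: 0.0
```

Emit:
{"op": "carry_out", "data": {
  "linear": [
    [0,0,0],
    [0,0,-1],
    [0,0,-1],
    [0,0,-1],
    [0,0,-1],
    [0,0,0],
    [0,0,0],
    [0,0,0],
    [0,0,0],
    [0,0,0]
  ],
  "rotation": [
    [0.155,-0.047,0.156],
    [0,0,0],
    [0,0,0],
    [0,0,0],
    [0,0,0],
    [0,0,0],
    [0,0,0],
    [0,0,0],
    [0,0,0],
    [0,0,0]
  ],
  "grip": [-0.1,-0.1,-0.1,-0.1,-0.1,-0.1,1,1,1,1]
}}

```text
time: 10.95
ee_pos: [0.4686, -0.103, 0.0729]
tcp_rot: [-180.0, 0.1, 164.8]
wrist_force: [-1.2, 1.4, 7.9]
opening: 0.0151
grasp_force: 39.4
```

Emit:
{"op": "carry_out", "data": {
  "linear": [
    [0.04,0.145,0],
    [0.027,0.096,0],
    [0.027,0.096,0],
    [0,0,0]
  ],
  "rotation": [
    [0,0,0],
    [0,0,0],
    [0,0,0],
    [0,0,0]
  ],
  "grip": [1,1,1,1]
}}

```text
time: 11.35
ee_pos: [0.4706, -0.0961, 0.073]
tcp_rot: [-180.0, 0.1, 164.8]
wrist_force: [-1.3, 0.6, 6.5]
opening: 0.0151
grasp_force: 39.4
```

Now it tracks fully. I'll continue in 2 mm steps toward the stop, watching the force.

Emit:
{"op": "carry_out", "data": {
  "linear": [
    [0.027,0.096,0],
    [0,0,0]
  ],
  "rotation": [
    [0,0,0],
    [0,0,0]
  ],
  "grip": [1,1]
}}

```text
time: 11.55
ee_pos: [0.4712, -0.0942, 0.073]
tcp_rot: [-180.0, 0.1, 164.8]
wrist_force: [-1.4, 0.2, 6.4]
opening: 0.0149
grasp_force: 39.4
```

Emit:
{"op": "carry_out", "data": {
  "linear": [
    [0.027,0.096,0],
    [0,0,0]
  ],
  "rotation": [
    [0,0,0],
    [0,0,0]
  ],
  "grip": [1,1]
}}

```text
time: 11.75
ee_pos: [0.4715, -0.0929, 0.073]
tcp_rot: [-179.9, 0.2, 164.7]
wrist_force: [-2.9, -2.6, 6.0]
opening: 0.015
grasp_force: 39.6
```

Emit:
{"op": "carry_out", "data": {
  "linear": [
    [0.02,0.072,0],
    [0,0,0],
    [0,0,0]
  ],
  "rotation": [
    [0,0,0],
    [0,0,0],
    [0,0,0]
  ],
  "grip": [1,1,1]
}}

```text
time: 12.05
ee_pos: [0.4715, -0.0928, 0.073]
tcp_rot: [-179.7, 0.1, 164.7]
wrist_force: [-3.8, -11.6, 6.3]
opening: 0.0149
grasp_force: 39.8
```

The slide is home: a hard stop was felt, and the TCP is at tester x -0.1187. I'll release and go to the link.

Emit:
{"op": "carry_out", "data": {
  "linear": [
    [0,0,0],
    [0,0,0],
    [0,0,0],
    [0,0,1],
    [0,0,1],
    [0,0,1],
    [0,0,1],
    [0,0,0]
  ],
  "rotation": [
    [0,0,0],
    [0,0,0],
    [0,0,0],
    [0,0,0],
    [0,0,0],
    [0,0,0],
    [0,0,0],
    [0,0,0]
  ],
  "grip": [-0.1,-0.1,-0.1,-0.1,-0.1,-0.1,-0.1,-0.1]
}}

```text
time: 12.85
ee_pos: [0.4725, -0.0909, 0.1542]
tcp_rot: [-180.0, 0.2, 164.8]
wrist_force: [0.0, 0.1, 0.4]
opening: 0.0469
grasp_force: 0.0
```

Emit:
{"op": "carry_out", "data": {
  "linear": [
    [-0.052,0.877,0],
    [-0.052,0.877,0],
    [-0.052,0.877,0],
    [-0.052,0.877,0],
    [-0.052,0.877,0],
    [-0.052,0.877,0],
    [-0.052,0.877,0],
    [-0.052,0.877,0],
    [-0.052,0.877,0],
    [-0.052,0.877,0],
    [-0.052,0.877,0],
    [-0.052,0.877,0]
  ],
  "rotation": [
    [0,0,-0.0745],
    [0,0,-0.0745],
    [0,0,-0.0745],
    [0,0,-0.0745],
    [0,0,-0.0745],
    [0,0,-0.0745],
    [0,0,-0.0745],
    [0,0,-0.0745],
    [0,0,-0.0745],
    [0,0,-0.0745],
    [0,0,-0.0745],
    [0,0,-0.0745]
  ],
  "grip": [-0.5,-0.5,-0.5,-0.5,-0.5,-0.5,-0.5,-0.5,-0.5,-0.5,-0.5,-0.5]
}}

```text
time: 14.05
ee_pos: [0.4585, 0.1204, 0.1506]
tcp_rot: [-179.9, -0.0, 157.6]
wrist_force: [0.5, 0.0, 0.7]
opening: 0.0642
grasp_force: 0.0
```

Emit:
{"op": "carry_out", "data": {
  "linear": [
    [-0.052,0.877,0],
    [-0.052,0.877,0],
    [-0.052,0.877,0],
    [-0.052,0.877,0],
    [-0.052,0.877,0],
    [-0.052,0.877,0],
    [-0.052,0.877,0],
    [-0.052,0.877,0],
    [-0.052,0.877,0],
    [-0.052,0.877,0],
    [0,0,0],
    [0,0,0]
  ],
  "rotation": [
    [0,0,-0.0745],
    [0,0,-0.0745],
    [0,0,-0.0745],
    [0,0,-0.0745],
    [0,0,-0.0745],
    [0,0,-0.0745],
    [0,0,-0.0745],
    [0,0,-0.0745],
    [0,0,-0.0745],
    [0,0,-0.0745],
    [0,0,0],
    [0,0,0]
  ],
  "grip": [-0.5,-0.5,-0.5,-0.5,-0.5,-0.5,-0.5,-0.5,-0.5,-0.5,-0.5,-0.5]
}}

```text
time: 15.25
ee_pos: [0.4481, 0.2949, 0.1508]
tcp_rot: [-179.9, -0.0, 151.7]
wrist_force: [0.7, -0.3, 0.5]
opening: 0.0643
grasp_force: 0.0
```

Run:
```python
from h import *
s=bot.get_obs();m=bot.camera_model("wrist");im=bot.camera("wrist");print(s["ee_pos"],s["tcp_rot"],s["q"])
g=cv2.cvtColor(im,cv2.COLOR_BGR2HSV)
for v in(.448,.293),:print("pred",proj(m,np.r_[v,.012]))
uv=proj(m,[.448,.293,.012])[0]
sub=((g[...,1]<90)&(g[...,2]<120)).astype(np.uint8)
n,lab,st,ce=cv2.connectedComponentsWithStats(sub)
for i in range(1,n):
    if st[i,4]<600: continue
    cn=np.argwhere(lab==i)[:,::-1]; h=cv2.convexHull(cn.astype(np.int32)[:,None])[:,0]
    wp=np.array([at(m,p,.01)[:2] for p in h])
    print(st[i],ce[i].round(),cv2.minAreaRect((wp*1000).astype(np.float32)))
cv2.circle(im,tuple(map(int,uv)),4,(0,255,0),1);cv2.imwrite("pics/w3.png",im)
```

```text
[0.44813001 0.2949017  0.15076565] [-1.79899547e+02 -5.07033384e-03  1.51735177e+02] [ 3.33701239e+01  2.33670337e+00 -2.49050809e+00  8.52635895e+01
 -4.32621666e-02  6.16349766e+01]
pred [[312.64425804 221.039297  ]]
[   0    0  134   75 5014] [44. 24.] ((209.91653442382812, 196.50302124023438), (124.78343200683594, 43.15888214111328), 84.352294921875)
[  62  141   86   57 1980] [105. 164.] ((322.2291259765625, 166.4051055908203), (76.53828430175781, 33.02796936035156), 87.24282836914062)
[ 290  175   42   95 1867] [310. 224.] ((449.9341125488281, 289.838134765625), (35.50291061401367, 84.58329010009766), 62.57476806640625)
[ 460  198   67   64 1337] [494. 229.] ((531.1078491210938, 428.4541320800781), (57.47854232788086, 57.830528259277344), 82.12675476074219)
[    0   271   640   209 77601] [345. 401.] ((616.2689819335938, 209.77456665039062), (779.9784545898438, 277.292724609375), 61.87068176269531)
```

View pics/w3.png

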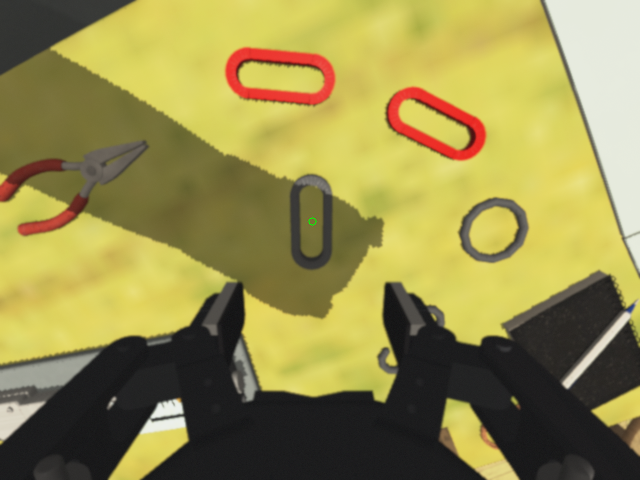

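The wrist view confirms the dark link at (312,222), between the fingers' line, with the red links well away. I'll go down and grasp it across the middle.

Emit:
{"op": "carry_out", "data": {
  "linear": [
    [0.06,-0.17,0],
    [0,0,-1],
    [0,0,-1],
    [0,0,-1],
    [0,0,-1],
    [0,0,-1],
    [0,0,-1],
    [0,0,-0.6],
    [0,0,-0.3],
    [0,0,0]
  ],
  "rotation": [
    [0,0,0.04],
    [0,0,0],
    [0,0,0],
    [0,0,0],
    [0,0,0],
    [0,0,0],
    [0,0,0],
    [0,0,0],
    [0,0,0],
    [0,0,0]
  ],
  "grip": [-0.5,-0.5,-0.5,-0.5,-0.5,-0.5,-0.5,-0.5,-0.5,-0.5]
}}

```text
time: 16.3
ee_pos: [0.4496, 0.2912, 0.0133]
tcp_rot: [-179.9, 0.0, 152.0]
wrist_force: [-0.3, -0.1, -0.4]
opening: 0.064
grasp_force: 0.0
```

Emit:
{"op": "carry_out", "data": {
  "linear": [
    [0,0,-0.1],
    [0,0,0],
    [0,0,0],
    [0,0,0],
    [0,0,0],
    [0,0,0]
  ],
  "rotation": [
    [0,0,0],
    [0,0,0],
    [0,0,0],
    [0,0,0],
    [0,0,0],
    [0,0,0]
  ],
  "grip": [-0.5,1,1,1,1,1]
}}

```text
time: 16.9
ee_pos: [0.4501, 0.292, 0.0125]
tcp_rot: [180.0, 0.1, 152.0]
wrist_force: [-0.1, -0.1, 6.3]
opening: 0.0347
grasp_force: 40.6
```

Emit:
{"op": "carry_out", "data": {
  "linear": [
    [0,0,1],
    [0,0,1],
    [0,0,1],
    [0,0,1],
    [0,0,1],
    [0,0,1],
    [0,0,0],
    [0,0,0]
  ],
  "rotation": [
    [0,0,0],
    [0,0,0],
    [0,0,0],
    [0,0,0],
    [0,0,0],
    [0,0,0],
    [0,0,0],
    [0,0,0]
  ],
  "grip": [1,1,1,1,1,1,1,1]
}}

```text
time: 17.7
ee_pos: [0.4497, 0.2916, 0.1311]
tcp_rot: [-180.0, 0.0, 152.0]
wrist_force: [-0.2, 0.1, -1.2]
opening: 0.0342
grasp_force: 40.4
```

Emit:
{"op": "carry_out", "data": {
  "linear": [
    [0.145,-0.918,0],
    [0.145,-0.918,0],
    [0.145,-0.918,0],
    [0.145,-0.918,0],
    [0.145,-0.918,0],
    [0.145,-0.918,0],
    [0.145,-0.918,0],
    [0.145,-0.918,0]
  ],
  "rotation": [
    [0,0,-0.605],
    [0,0,-0.605],
    [0,0,-0.605],
    [0,0,-0.605],
    [0,0,-0.605],
    [0,0,-0.605],
    [0,0,-0.605],
    [0,0,-0.605]
  ],
  "grip": [1,1,1,1,1,1,1,1]
}}

```text
time: 18.5
ee_pos: [0.4723, 0.1438, 0.1298]
tcp_rot: [-179.8, 0.0, 113.1]
wrist_force: [-0.2, 0.9, -2.0]
opening: 0.0348
grasp_force: 40.4
```

Emit:
{"op": "carry_out", "data": {
  "linear": [
    [0.145,-0.918,0],
    [0.145,-0.918,0],
    [0.145,-0.918,0],
    [0.145,-0.918,0],
    [0.145,-0.918,0],
    [0.145,-0.918,0],
    [0.145,-0.918,0],
    [0.145,-0.918,0],
    [0,0,0],
    [0,0,0]
  ],
  "rotation": [
    [0,0,-0.605],
    [0,0,-0.605],
    [0,0,-0.605],
    [0,0,-0.605],
    [0,0,-0.605],
    [0,0,-0.605],
    [0,0,-0.605],
    [0,0,-0.605],
    [0,0,0],
    [0,0,0]
  ],
  "grip": [1,1,1,1,1,1,1,1,1,1]
}}

```text
time: 19.5
ee_pos: [0.4955, -0.0022, 0.1303]
tcp_rot: [-179.9, 0.0, 74.6]
wrist_force: [0.2, 0.1, -1.7]
opening: 0.0343
grasp_force: 40.4
```

Emit:
{"op": "carry_out", "data": {
  "linear": [
    [0.045,0.02,-1],
    [0,0,-1],
    [0,0,-0.3],
    [0,0,0]
  ],
  "rotation": [
    [0,0,0],
    [0,0,0],
    [0,0,0],
    [0,0,0]
  ],
  "grip": [1,1,1,1]
}}

```text
time: 19.9
ee_pos: [0.4961, -0.0011, 0.0845]
tcp_rot: [-179.8, 0.1, 74.6]
wrist_force: [-0.3, -0.4, -0.1]
opening: 0.0348
grasp_force: 40.4
```

Run:
```python
from h import *
s=bot.get_obs();print(s["ee_pos"],s["tcp_rot"])
b=bot.camera("wrist"); a=bot.camera("side")[190:310,260:410]; t=bot.camera("top")[205:295,260:420]
a=cv2.resize(a,(375,300),interpolation=cv2.INTER_CUBIC); t=cv2.resize(t,(425,300)[:2],interpolation=cv2.INTER_CUBIC)
b=b[80:320,120:520]; b=cv2.resize(b,(480,288))
cv2.imwrite("pics/c4.png",cv2.vconcat([cv2.hconcat([a,t]),cv2.copyMakeBorder(b,0,0,0,320,cv2.BORDER_CONSTANT)]))
```

```text
[ 0.49612114 -0.00112293  0.08452753] [-1.79840295e+02  5.17363959e-02  7.46422952e+01]
```

View pics/c4.png

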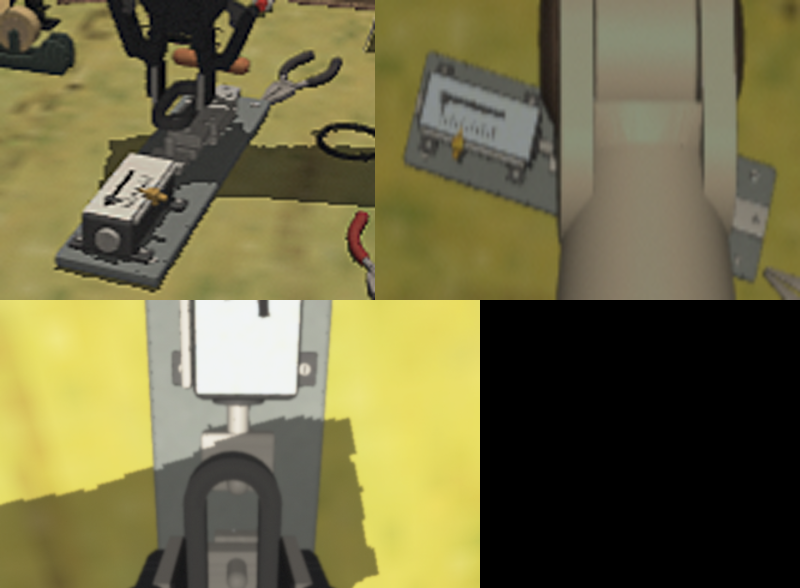

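The link is aligned with the tester axis, with the balance pin visible inside its far end at (237,487). I'll lower it while watching the force.

Emit:
{"op": "carry_out", "data": {
  "linear": [
    [0,0,-0.5],
    [0,0,-0.5],
    [0,0,-0.25],
    [0,0,-0.1],
    [0,0,0]
  ],
  "rotation": [
    [0,0,0],
    [0,0,0],
    [0,0,0],
    [0,0,0],
    [0,0,0]
  ],
  "grip": [1,1,1,1,1]
}}

```text
time: 20.55
ee_pos: [0.4967, -0.0018, 0.0582]
tcp_rot: [-179.9, 0.0, 74.5]
wrist_force: [-0.1, -0.4, -1.8]
opening: 0.0349
grasp_force: 40.4
```

Emit:
{"op": "carry_out", "data": {
  "linear": [
    [0,0,-0.1],
    [0,0,-0.1],
    [0,0,0]
  ],
  "rotation": [
    [0,0,0],
    [0,0,0],
    [0,0,0]
  ],
  "grip": [1,1,1]
}}

```text
time: 20.85
ee_pos: [0.4969, -0.0017, 0.0545]
tcp_rot: [-180.0, 0.0, 74.6]
wrist_force: [0.0, 1.2, -2.2]
opening: 0.0343
grasp_force: 40.4
```

Emit:
{"op": "carry_out", "data": {
  "linear": [
    [0,0,-0.08],
    [0,0,0],
    [0,0,0],
    [0,0,0],
    [0,0,0]
  ],
  "rotation": [
    [0,0,0],
    [0,0,0],
    [0,0,0],
    [0,0,0],
    [0,0,0]
  ],
  "grip": [1,1,-0.2,-0.2,-0.2]
}}

```text
time: 21.35
ee_pos: [0.4972, -0.0017, 0.0533]
tcp_rot: [-180.0, 0.0, 74.5]
wrist_force: [-0.2, -0.3, -1.3]
opening: 0.051
grasp_force: 0.0
```

Emit:
{"op": "carry_out", "data": {
  "linear": [
    [0,0,0],
    [0,0,0.5],
    [0,0,1],
    [0,0,1],
    [0,0,1],
    [0,0,1],
    [0,0,0],
    [0,0,0]
  ],
  "rotation": [
    [0,0,0],
    [0,0,0],
    [0,0,0],
    [0,0,0],
    [0,0,0],
    [0,0,0],
    [0,0,0],
    [0,0,0]
  ],
  "grip": [-0.2,-0.2,-0.2,-0.2,-0.2,-0.2,-0.2,-0.2]
}}

```text
time: 22.15
ee_pos: [0.4972, -0.0017, 0.1434]
tcp_rot: [180.0, 0.0, 74.5]
wrist_force: [-0.9, 0.7, 0.1]
opening: 0.0511
grasp_force: 0.0
```

Emit:
{"op": "carry_out", "data": {
  "linear": [
    [-0.106,-0.377,0.03],
    [-0.106,-0.377,0.03],
    [-0.106,-0.377,0.03],
    [-0.106,-0.377,0.03],
    [-0.106,-0.377,0.03],
    [-0.106,-0.377,0.03],
    [-0.106,-0.377,0.03],
    [-0.106,-0.377,0.03],
    [-0.106,-0.377,0.03],
    [-0.106,-0.377,0.03],
    [-0.106,-0.377,0.03],
    [-0.106,-0.377,0.03]
  ],
  "rotation": [
    [0,0,0.938],
    [0,0,0.938],
    [0,0,0.938],
    [0,0,0.938],
    [0,0,0.938],
    [0,0,0.938],
    [0,0,0.938],
    [0,0,0.938],
    [0,0,0.938],
    [0,0,0.938],
    [0,0,0.938],
    [0,0,0.938]
  ],
  "grip": [-0.1,-0.1,-0.1,-0.1,-0.1,-0.1,-0.1,-0.1,-0.1,-0.1,-0.1,-0.1]
}}

```text
time: 23.35
ee_pos: [0.4709, -0.0925, 0.149]
tcp_rot: [-180.0, -0.1, 164.9]
wrist_force: [-0.9, 0.1, -0.5]
opening: 0.0471
grasp_force: 0.0
```

Emit:
{"op": "carry_out", "data": {
  "linear": [
    [0,0,0],
    [0,0,0]
  ],
  "rotation": [
    [0,0,0],
    [0,0,0]
  ],
  "grip": [-0.1,-0.1]
}}

```text
time: 23.55
ee_pos: [0.4713, -0.0921, 0.1495]
tcp_rot: [-180.0, -0.0, 164.3]
wrist_force: [-0.7, -0.3, -0.2]
opening: 0.0469
grasp_force: 0.0
```

Run:
```python
from h import *
s=bot.get_obs();print(s["ee_pos"],s["tcp_rot"])
b=bot.camera("wrist"); a=bot.camera("side")[190:310,270:380]; t=bot.camera("top")[205:295,260:420]
cv2.imwrite("pics/top5.png",bot.camera("top"))
a=cv2.resize(a,(275,300),interpolation=cv2.INTER_CUBIC); t=cv2.resize(t,(525,295),interpolation=cv2.INTER_CUBIC)
t=cv2.copyMakeBorder(t,0,5,0,0,cv2.BORDER_CONSTANT)
b=cv2.resize(b[100:320],None,fx=1.25,fy=1.25)
cv2.imwrite("pics/c5.png",cv2.vconcat([cv2.hconcat([a,t]),b]))
```

```text
[ 0.47126281 -0.09209735  0.14947341] [-1.79970047e+02 -3.81308584e-02  1.64349785e+02]
```

View pics/c5.png

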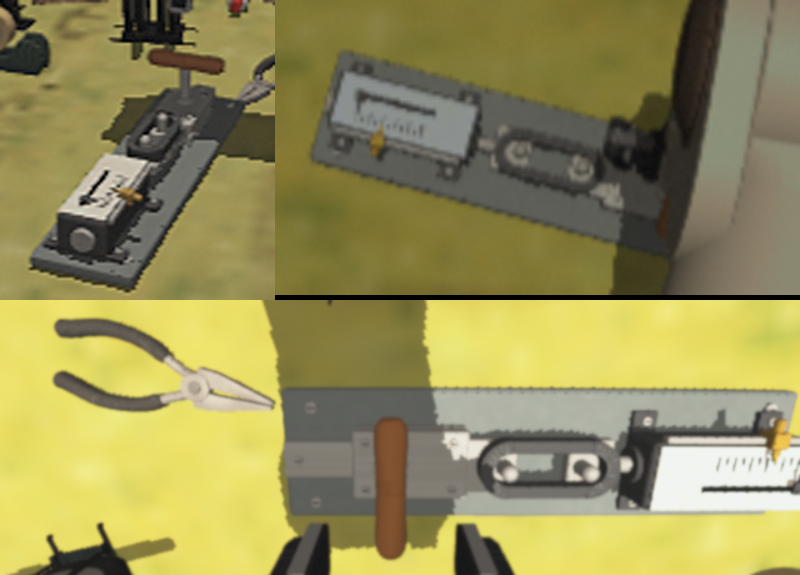

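The link lies over both pins (bottom view: pins at about (507,470) and (583,468)), and the balance is still at zero. Next I grip the handle and measure the brass index.

Run:
```python
from h import *
p=np.load("t.npy");a=p[2];R=np.array([[np.cos(a),-np.sin(a)],[np.sin(a),np.cos(a)]]);o=np.array([.5028,.0213])
for n in("top","wrist","side"):
    m=bot.camera_model(n);im=bot.camera(n);g=cv2.cvtColor(im,cv2.COLOR_BGR2HSV)
    uv=proj(m,np.r_[o+R@[.105,.018],.058])[0].astype(int)
    mk=np.zeros(g.shape[:2],np.uint8); mk[max(0,uv[1]-22):uv[1]+22,max(0,uv[0]-22):uv[0]+22]=1
    b=(cv2.inRange(g,(12,150,90),(24,255,255))>0)&(mk>0)
    k,l,st,ce=cv2.connectedComponentsWithStats(b.astype(np.uint8))
    for i in range(1,k):
        if st[i,4]>8: print(n,uv,st[i],ce[i].round(1),((at(m,ce[i],.058)[:2]-o)@R).round(4))
```

```text
top [291 246] [289 246   4   6  15] [290.8 248.2] [0.1051 0.0231]
wrist [620 213] [615 197  18  31 280] [622.3 210.5] [0.1056 0.0201]
```

Emit:
{"op": "carry_out", "data": {
  "linear": [
    [0,0,-1],
    [0,0,-1],
    [0,0,-1],
    [0,0,-0.93],
    [0,0,0],
    [0,0,0],
    [0,0,0],
    [0,0,0],
    [0,0,0]
  ],
  "rotation": [
    [0,0,0],
    [0,0,0],
    [0,0,0],
    [0,0,0],
    [0,0,0],
    [0,0,0],
    [0,0,0],
    [0,0,0],
    [0,0,0]
  ],
  "grip": [-0.1,-0.1,-0.1,-0.1,-0.1,1,1,1,1],
  "grip_force": 60
}}

```text
time: 24.8
ee_pos: [0.472, -0.093, 0.0731]
tcp_rot: [-179.9, 0.1, 164.6]
wrist_force: [-1.9, -4.0, 2.3]
opening: 0.0141
grasp_force: 58.5
```

Emit:
{"op": "carry_out", "data": {
  "linear": [
    [-0.04,-0.145,0],
    [-0.04,-0.145,0],
    [-0.04,-0.145,0],
    [-0.04,-0.145,0],
    [-0.04,-0.145,0],
    [-0.04,-0.145,0],
    [-0.04,-0.145,0],
    [-0.04,-0.145,0],
    [0,0,0],
    [0,0,0]
  ],
  "rotation": [
    [0,0,0],
    [0,0,0],
    [0,0,0],
    [0,0,0],
    [0,0,0],
    [0,0,0],
    [0,0,0],
    [0,0,0],
    [0,0,0],
    [0,0,0]
  ],
  "grip": [1,1,1,1,1,1,1,1,1,1]
}}

```text
time: 25.8
ee_pos: [0.4658, -0.1151, 0.073]
tcp_rot: [179.9, 0.1, 164.6]
wrist_force: [-0.7, 3.4, 6.9]
opening: 0.0145
grasp_force: 59.2
```

Run:
```python
from h import *
s=bot.get_obs();print(s["ee_pos"],s["tcp_rot"],s["wrist_force"])
w=bot.camera("wrist"); 
w=cv2.resize(w[130:290,340:640],(780,416),interpolation=cv2.INTER_CUBIC); t=bot.camera("top")[223:263,268:348]
t=cv2.resize(t,(360,180),interpolation=cv2.INTER_CUBIC)
a=bot.camera("side")[240:300,275:355];a=cv2.resize(a,(420,180)[:2],interpolation=cv2.INTER_CUBIC)
cv2.imwrite("pics/c6.png",cv2.vconcat([w,cv2.hconcat([t,a])]))
```

```text
[ 0.46579396 -0.11511475  0.07300261] [1.79938129e+02 1.27633930e-01 1.64608029e+02] [-0.74660071  3.39744412  6.91437469]
```

View pics/c6.png

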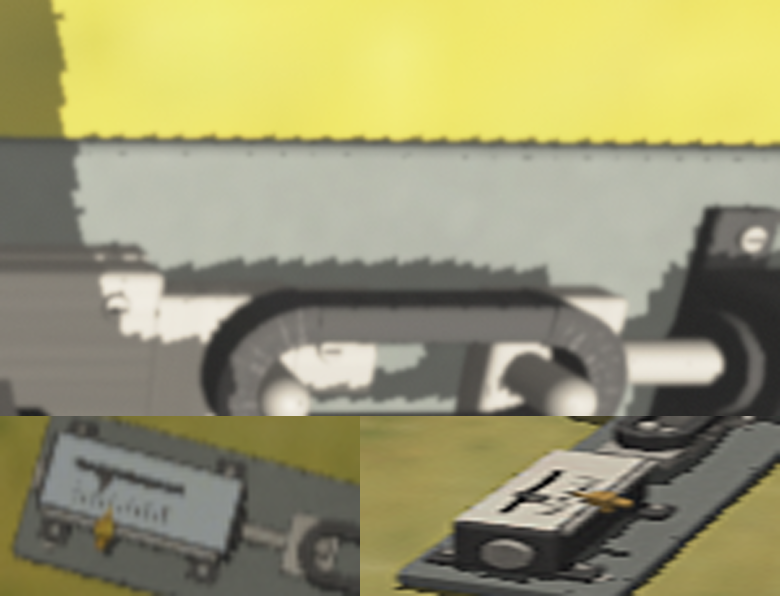

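The top view (bottom left) shows the pointer at (104,487), still short of the brass index at (106,513). By travel the reading is about 13 of 20 mm, so I pull 6 mm more and then measure.

Emit:
{"op": "carry_out", "data": {
  "linear": [
    [-0.027,-0.096,0],
    [-0.027,-0.096,0],
    [-0.027,-0.096,0],
    [0,0,0],
    [0,0,0]
  ],
  "rotation": [
    [0,0,0],
    [0,0,0],
    [0,0,0],
    [0,0,0],
    [0,0,0]
  ],
  "grip": [1,1,1,1,1]
}}

```text
time: 26.45
ee_pos: [0.4643, -0.1206, 0.073]
tcp_rot: [179.9, 0.1, 164.6]
wrist_force: [-0.9, 5.9, 7.6]
opening: 0.0148
grasp_force: 59.2
```

Run:
```python
from h import *
s=bot.get_obs();print(s["ee_pos"],s["wrist_force"])
p=np.load("t.npy");a=p[2];R=np.array([[np.cos(a),-np.sin(a)],[np.sin(a),np.cos(a)]]);o=np.array([.5028,.0213])
# rectify the balance face (z=.060) into tester axes, 6 px/mm; image right = -x (reading), down = +y
xs=np.linspace(.14,.075,390);ys=np.linspace(-.022,.028,300)
out=[]
for n in("top","side"):
    m=bot.camera_model(n);im=np.mean([bot.camera(n) for _ in range(1)],0).astype(np.uint8)
    X,Y=np.meshgrid(xs,ys);P=np.c_[np.c_[X.ravel(),Y.ravel()]@R.T+o,np.full(X.size,.06)]
    uv=proj(m,P).astype(np.float32).reshape(300,390,2)
    r=cv2.remap(im,uv[...,0],uv[...,1],cv2.INTER_CUBIC)
    for k in range(0,60,10): cv2.line(r,(int((k+15)*6),0),(int((k+15)*6),8),(0,0,255),1)
    out.append(r)
cv2.imwrite("pics/c7.png",cv2.hconcat(out))
```

```text
[ 0.46426548 -0.12057387  0.07298649] [-0.9268888   5.92984238  7.62932627]
```

View pics/c7.png

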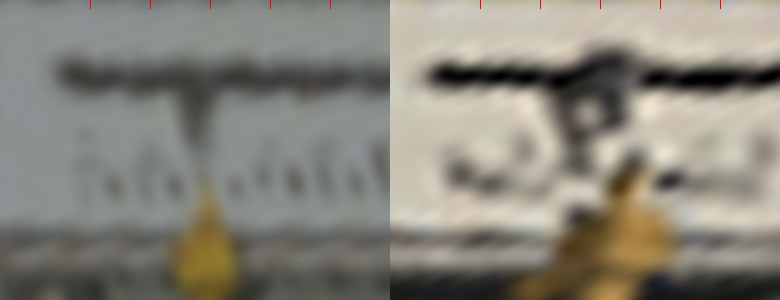

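The rectified top view puts the pointer at 199 px and the index at 207 px, which is 1.3 mm short. The oblique side view suggests 2 to 3 mm short. I'll pull 2 mm more and recheck numerically.

Emit:
{"op": "carry_out", "data": {
  "linear": [
    [-0.027,-0.096,0],
    [0,0,0],
    [0,0,0],
    [0,0,0]
  ],
  "rotation": [
    [0,0,0],
    [0,0,0],
    [0,0,0],
    [0,0,0]
  ],
  "grip": [1,1,1,1]
}}

```text
time: 26.95
ee_pos: [0.4638, -0.1223, 0.073]
tcp_rot: [179.9, 0.1, 164.6]
wrist_force: [-0.5, 6.9, 7.5]
opening: 0.0145
grasp_force: 59.2
```

Run:
```python
from h import *
s=bot.get_obs();print(s["ee_pos"],s["wrist_force"],s["grasp_force"],s["qd"].max())
p=np.load("t.npy");a=p[2];R=np.array([[np.cos(a),-np.sin(a)],[np.sin(a),np.cos(a)]]);o=np.array([.5028,.0213])
xs=np.linspace(.14,.075,390);ys=np.linspace(-.022,.028,300);m=bot.camera_model("top")
X,Y=np.meshgrid(xs,ys);P=np.c_[np.c_[X.ravel(),Y.ravel()]@R.T+o,np.full(X.size,.06)]
uv=proj(m,P).astype(np.float32).reshape(300,390,2)
r=cv2.remap(bot.camera("top"),uv[...,0],uv[...,1],cv2.INTER_CUBIC)
g=r.astype(float).mean(2)
for y in(102,112,122,132): w=np.clip(np.median(g[y])-15-g[y],0,None);w[:130]=0;w[280:]=0;print("pointer",y,(w*np.arange(390)).sum()/w.sum())
sat=r[...,2].astype(float)-r[...,0]
for y in(195,205,220,240): w=np.clip(sat[y]-30,0,None);print("index",y,(w*np.arange(390)).sum()/max(w.sum(),1))
```

```text
[ 0.46375192 -0.12234532  0.07296115] [-0.46237915  6.90373384  7.51065365] 59.19444039122823 0.090584570831285
pointer 102 211.22833129049204
pointer 112 211.8794496990542
pointer 122 209.4171270718232
pointer 132 205.572354211663
index 195 207.66666666666666
index 205 208.42642642642642
index 220 208.11507293354944
index 240 206.82844444444444
```

The pointer (about 209 px) and the index (208 px) now agree within 0.5 mm. The travel gives a reading of about 20.5 mm, and the pull of 6.9 N matches. Handing in.

```bash
python3 -c "
from workcell import bot
print(bot.job_done())"
```

```text
the job is handed in; nothing more can be done
None
```

I handed the job in with the slide pushed home, the long link over both pins, and the handle still held under load; the pointer stands within about 0.5 mm of the brass index by my measurement, and the hand-in gave no verdict.

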